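Stir the polishing beads

ROBOT

A 7-joint arm with a two-finger parallel gripper is mounted at the origin on a cart in front of the work surface, level with it; the furniture and walls round the work are solid. World frame = base frame: x ahead of the robot, y to its left, z up, the work surface at z = 0. Lengths are in m, angles in rad, forces in N, time in s.
With the tool pointing down it reaches from about 0.425 to 0.925 m from the base axis. Payload 6.8 kg.
Tool frame: the origin (TCP) lies at the very end of the fingers, on their centre line; the grasp point (between the pads) lies 19 mm behind it; z points along the fingers, y is the line along which they close (so a half turn about z gives the same grasp; the last joint's range is limited). The gripper opens to 85 mm and grips with 20 to 120 N. Pads are 22 mm wide; open, the fingers measure 114 mm over their backs; the gripper's body (76 mm by 85 mm) begins 54 mm behind the grasp point. The pads swing forward as they close: fully open they stand 13 mm farther back than shut.
Start: joints at [-1.209, 0.477, 0.022, 1.555, -0.011, 1.109, -0.083], TCP at [0.306, 0.602, 0.231] pointing down, gripper open.
Joint ranges: [-2.96, 2.96], [-0.34, 2.1], [-1.41, 1.46], [0.24, 2.44], [-1.37, 4.51], [0.17, 1.92], [-2.96, 2.96]. Speed limits (rad/s): [2.39, 2.39, 3.14, 3.14, 3.14, 3.14, 3.14].

INTERFACE

Orientations are given as a unit quaternion [w, x, y, z].
In Python, from station import bot gives the robot as it stands.
- The arm moves only by the tool jog_arm, never from a script. Its argument "motion" is a list of rows, each a list of 7 numbers: the turn, a rotation vector about the tool's x, y, z in rad, then the shift along the tool's x, y, z in mm, then the finger opening in mm, from 0 to 85.4. A call has 1 to 10 rows; each row is the pose to reach, as a shift and turn from the pose commanded when the call began, along the tool's axes at that moment; what a row does not reach only later rows make up. A row lasts 1/8 s, in which the tool goes at most 62.5 mm and 10.7 degrees, less where a joint would pass 70% of its speed; a pose out of reach is approached as far as the arm can. A call with a gripper value outside its range is refused whole. The fingers move at their own pace and stop on an object; "grip_force" is the grip in N (left out, the last holds). Time passes only in rows, so rows that repeat a pose let the fingers close. It gives the time, the measured TCP pose, the force, the opening and the grip force at its end, in the units of the state.
- bot.get_obs(): the state, without advancing time (a new reading comes with each control period).
- bot.read_camera(name): name is "scene" or "side" or "wrist"; returns a dict with "pixels" (480x640x3 uint8, red, green, blue), "camera_matrix" (3x3 intrinsics, pixels), "T" (4x4, takes a point from camera to world coordinates); the wrist camera has in their place "tool_from_camera" (4x4, takes a point from camera to tool coordinates, whose origin is the TCP and whose axes are the flange's). Camera axes: x right, y down, z forward; pixel columns grow to the right and rows downward; lengths in m; the calibration is good to about 2 mm. A picture is of the moment at which its call begins: read the wrist's pose just before it. There is no depth.
- bot.hand_in(): hands the job in; it is judged then, once.
Trained networks look in a picture, given as the dict that the camera call returned (one of the last four; its "shot" number tells which), for a name from the list of things; names that differ only in an ending like _2 or _b are one class to them, and where a whole thing is asked for, a point or a joint stands for the part that bears it (a point fixed in the world has none). Each returns a list of dicts, best first, with "score" (0 to 1); they miss things now and then, are a little off and sometimes report something else, mostly with a low value. They report only what shows in the picture. A call takes as long as a camera call. They do not tell look-alikes from the thing itself.
- bot.spot_in(thing, picture): "xy" ([column, row] in pixels, amid what is visible of it).
- bot.tip_of(thing, picture): "xy" ([column, row] in pixels: a listed point, or the origin of a listed thing).
The state is a dict: "t": time; "q": joint angles; "joint_vel": joint speeds; "joint_torque": joint torques, N m; "eef_pos": TCP position; "tool_rot": TCP orientation; "contact_force": force on the tool from outside, world axes, zero at the start; "torque": the same for the moment, N m; "gripper_width": opening from 0.0 (shut) to 1.0 (fully open); "grasp_force": force on a finger pad.
Only numpy, scipy, OpenCV 4.12 (cv2) and the standard library are available. Lean on these libraries where they do the work, as an engineer would, in place of code of your own. Each camera call takes 0.05 s, during which the arm holds its last target. There are 200 camera calls.

TASK

Take the wooden rod from its stand, dip it upright nearly to the floor of the steel bowl and stir the white ceramic beads with about two full turns anticlockwise (seen from above), going through the beads so that they are well shifted. Touch the beads only with the rod, not with the gripper's fingers, and keep them in the bowl; then put the rod back upright in its stand, fully down, and let go.

Things in the scene. Friction and masses are not known exactly. Their poses are not given: they have to be found in the camera images.
- rod_center (a point): stirring rod, a plain brown round wooden dowel, 18 mm thick and 168 mm long with rounded ends and two thin dark rings near its middle. It starts upright in the hole of the aluminium stand, showing 118 mm above the stand's top. This point is its centre, 84 mm above its foot; its z axis runs along the rod to the upper end
- rod_foot (a point): centre of the lower end of that rod, 84 mm below its centre
- bowl: round steel bowl, heavy, does not move. Origin on the bench under its centre, z up, x and y as the world's. Rim 63 mm above the bench, outside radius 78 mm; flat inside floor 20 mm above the bench, inside radius 70 mm. Its middle is free of beads at first: there is room there to dip the rod in. The stirring path that meets the beads is a circle of about 38 mm radius round the centre
- stand_hole0 (a point): mouth of the round hole in the top of the rod's stand, a fixed aluminium block 62 x 62 mm and 60 mm high; hole 25 mm wide, bevelled at the mouth to 35 mm, 50 mm deep (its bottom 10 mm above the bench)
- bead_1_center (a point): bead 1, one of five alike smooth white ceramic beads of 15 g: chunky upright barrels 22 mm across and 18 mm high, standing on the bowl's floor, at first about 40 mm from its centre, all round it. Point at the bead's centre
- bead_2_center (a point): bead 2, one of five alike smooth white ceramic beads of 15 g: chunky upright barrels 22 mm across and 18 mm high, standing on the bowl's floor, at first about 40 mm from its centre, all round it. Point at the bead's centre
- bead_3_center (a point): bead 3, one of five alike smooth white ceramic beads of 15 g: chunky upright barrels 22 mm across and 18 mm high, standing on the bowl's floor, at first about 40 mm from its centre, all round it. Point at the bead's centre
- bead_4_center (a point): bead 4, one of five alike smooth white ceramic beads of 15 g: chunky upright barrels 22 mm across and 18 mm high, standing on the bowl's floor, at first about 40 mm from its centre, all round it. Point at the bead's centre
- bead_5_center (a point): bead 5, one of five alike smooth white ceramic beads of 15 g: chunky upright barrels 22 mm across and 18 mm high, standing on the bowl's floor, at first about 40 mm from its centre, all round it. Point at the bead's centre
Mind the look-alikes: they are no part of the job. What is shaped like the part that bears bead_2_center but black or yellow is not meant.

How it is judged:
On the way, in this order (a step that is already met when the one before it is completed fails the run):
1. the rod's foot, dipped lower than 16 mm above the bowl's inside floor, passes the far side of the bowl's centre (z of rod_foot in the frame of bowl below 0.036 m and x of rod_foot in the frame of bowl above 0.014 m and horizontal distance between rod_foot and bowl below 0.07 m and y of rod_foot in the frame of bowl between -0.014 and 0.014 m), for 0.02 s.
2. the rod's foot, dipped lower than 16 mm above the bowl's inside floor, passes the left side of the bowl's centre (z of rod_foot in the frame of bowl below 0.036 m and y of rod_foot in the frame of bowl above 0.014 m and horizontal distance between rod_foot and bowl below 0.07 m and x of rod_foot in the frame of bowl between -0.014 and 0.014 m), for 0.02 s.
3. the rod's foot, dipped lower than 16 mm above the bowl's inside floor, passes the near side of the bowl's centre (z of rod_foot in the frame of bowl below 0.036 m and x of rod_foot in the frame of bowl below -0.014 m and horizontal distance between rod_foot and bowl below 0.07 m and y of rod_foot in the frame of bowl between -0.014 and 0.014 m), for 0.02 s.
4. the rod's foot, dipped lower than 16 mm above the bowl's inside floor, passes the right side of the bowl's centre (z of rod_foot in the frame of bowl below 0.036 m and y of rod_foot in the frame of bowl below -0.014 m and horizontal distance between rod_foot and bowl below 0.07 m and x of rod_foot in the frame of bowl between -0.014 and 0.014 m), for 0.02 s.
5. the rod's foot, dipped lower than 16 mm above the bowl's inside floor, passes the far side of the bowl's centre (all of step 1), for 0.02 s.
At the end, for the whole second after the job is handed in: The rod stands released and at rest in its stand, its foot within 15 mm of the hole's axis and within 10 mm of the hole's bottom, within 14 degrees of upright, right way up; all five beads are in the bowl and at least four of them lie more than 10 mm from where they started (horizontal distance between each of bead_1_center, bead_2_center, bead_3_center, bead_4_center, bead_5_center and bowl below 0.07 m and height (world z) of each of bead_1_center, bead_2_center, bead_3_center, bead_4_center, bead_5_center below 0.06 m and (distance of each of bead_1_center, bead_2_center, bead_3_center, bead_4_center from where it was at the start of the episode above 0.01 m or distance of each of bead_1_center, bead_2_center, bead_3_center, bead_5_center from where it was at the start of the episode above 0.01 m or distance of each of bead_1_center, bead_2_center, bead_4_center, bead_5_center from where it was at the start of the episode above 0.01 m or distance of each of bead_1_center, bead_3_center, bead_4_center, bead_5_center from where it was at the start of the episode above 0.01 m or distance of each of bead_2_center, bead_3_center, bead_4_center, bead_5_center from where it was at the start of the episode above 0.01 m) and horizontal distance between rod_foot and stand_hole0 below 0.015 m and height (world z) of rod_foot below 0.02 m and angle between rod_center's own z axis and vertical below 0.25 rad and linear speed of rod below 0.02 m/s); the robot touches nothing.
It fails at once if the gripper's fingers touch a bead (contact force between the fingers and bead_1 above 0.5 N or contact force between the fingers and bead_2 above 0.5 N or contact force between the fingers and bead_3 above 0.5 N or contact force between the fingers and bead_4 above 0.5 N or contact force between the fingers and bead_5 above 0.5 N).
It also fails if it takes over 67 s, if anything falls off the work surface, if the arm or the gripper's body presses on something with over 40 N, if the wrist force passes 120 N, or if a joint passes its speed limit or range.

## Working session

There is one attempt and no reset: what is moved stays moved. The work goes in short steps, Python scripts to look and compute and a tool call to move; the robot and the scene stay as the last step left them, time stands still between calls to the robot, and variables do not carry over. Pictures are saved under pics/ and viewed, at most 10 in all, crops included, and the job is handed in when it is done.

Besides the shell and the picture viewer there is one more tool, called after "Request:" by a JSON object that holds its "name" and its "arguments". jog_arm: Moves the arm, as the interface text tells. Its arguments: {"type":"object","properties":{"motion":{"type":"array"},"grip_force":{"type":"number"}},"required":["motion"]}

```bash
mkdir -p pics
cat > h.py <<'E'
import numpy as np, cv2
from station import bot
from scipy.spatial.transform import Rotation as R
def rot(o):
    w,x,y,z=o["tool_rot"]; return R.from_quat([x,y,z,w])
def ray(p,xy,T):
    K=p["camera_matrix"]; u=cv2.undistortPoints(np.array([[xy]],float),K,None)[0,0]
    d=T[:3,:3]@np.array([u[0],u[1],1]); return T[:3,3],d/np.linalg.norm(d)
def tri(rs):
    A=sum(np.eye(3)-np.outer(d,d) for c,d in rs); b=sum((np.eye(3)-np.outer(d,d))@c for c,d in rs)
    return np.linalg.solve(A,b)
def atz(r,z): return r[0]+r[1]*(z-r[0][2])/r[1][2]
def wristT(o,p):
    T=np.eye(4);T[:3,:3]=rot(o).as_matrix();T[:3,3]=o["eef_pos"];return T@p["tool_from_camera"]
E
python3 - <<'E'
from h import *
o=bot.get_obs(); print(o["t"],o["eef_pos"],o["tool_rot"],rot(o).as_matrix().round(3).tolist(),o["gripper_width"])
P={}
for c in("scene","side"):
    p=bot.read_camera(c); cv2.imwrite(f"pics/{c}0.png",p["pixels"][:,:,::-1]); P[c]=p
    for n in("rod_center","rod_foot","bowl","stand_hole0","bead_1_center"):
        for f in("tip_of","spot_in"):
            try: print(c,n,f,[(np.round(d["xy"]).tolist(),round(d["score"],2)) for d in getattr(bot,f)(n,p)[:6]])
            except Exception as e: print(c,n,f,e)
def best(n,c): return bot.tip_of(n,P[c])[0]["xy"]
for n in("rod_center","bowl","stand_hole0"):
    rs=[ray(P[c],best(n,c),P[c]["T"]) for c in P]; x=tri(rs)
    print(n,x.round(4),[np.linalg.norm(np.cross(x-r[0],r[1])).round(4) for r in rs])
E
```

```text
0.0 [0.30531874 0.60133856 0.23032264] [-1.40565584e-04  2.32738735e-01  9.72538865e-01 -9.04710642e-04] [[-0.892, 0.453, -0.001], [0.453, 0.892, -0.002], [-0.0, -0.002, -1.0]] 0.9990182332392351
scene rod_center tip_of [([408.0, 204.0], 0.81)]
scene rod_center spot_in []
scene rod_foot tip_of []
scene rod_foot spot_in [([411.0, 190.0], 0.68)]
scene bowl tip_of [([313.0, 326.0], 0.86)]
scene bowl spot_in [([312.0, 310.0], 0.76)]
scene stand_hole0 tip_of [([405.0, 221.0], 0.87)]
scene stand_hole0 spot_in [([404.0, 236.0], 0.62)]
scene bead_1_center tip_of [([310.0, 294.0], 0.54)]
scene bead_1_center spot_in [([307.0, 291.0], 0.73), ([335.0, 296.0], 0.4)]
side rod_center tip_of [([403.0, 253.0], 0.64)]
side rod_center spot_in [([403.0, 240.0], 0.65), ([278.0, 274.0], 0.48)]
side rod_foot tip_of [([266.0, 263.0], 0.28)]
side rod_foot spot_in [([403.0, 242.0], 0.61)]
side bowl tip_of [([277.0, 294.0], 0.59)]
side bowl spot_in [([278.0, 274.0], 0.96)]
side stand_hole0 tip_of [([404.0, 272.0], 0.93)]
side stand_hole0 spot_in [([400.0, 293.0], 0.68), ([293.0, 267.0], 0.4)]
side bead_1_center tip_of [([294.0, 269.0], 0.51)]
side bead_1_center spot_in [([292.0, 266.0], 0.42)]
rod_center [0.6296 0.3134 0.0938] [np.float64(0.0004), np.float64(0.0004)]
bowl [ 0.4324  0.2631 -0.0042] [np.float64(0.0019), np.float64(0.0019)]
stand_hole0 [0.6318 0.3189 0.0544] [np.float64(0.0028), np.float64(0.0028)]
```

View pics/scene0.png

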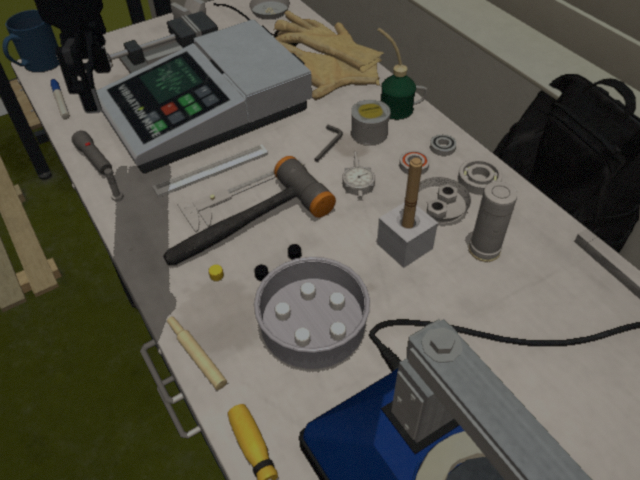

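View pics/side0.png

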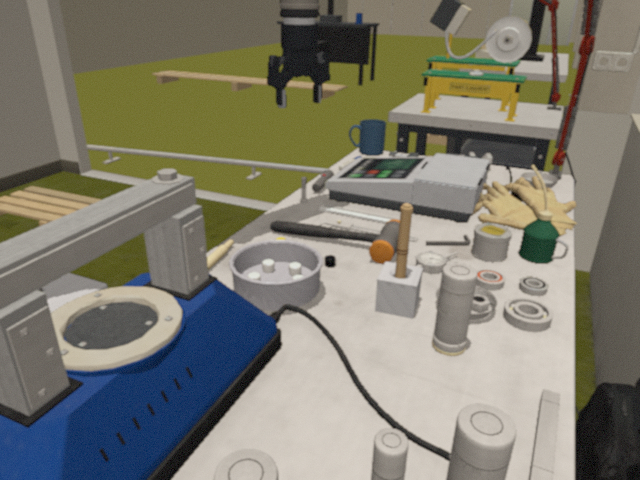

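The scene picture shows the rod in its stand at about (411,190). The five white beads sit in the bowl around (312,310). The look-alikes are outside the bowl: black at (262,271) and (294,251), yellow at (216,271). In the side picture the rod is at (403,240) and the bowl at (278,274). A blue machine stands next to the bowl, so I'll check its distance and height.

Run:
```python
from h import *
P={c:bot.read_camera(c) for c in("scene","side")}
def t(a,b):
    rs=[ray(P["scene"],a,P["scene"]["T"]),ray(P["side"],b,P["side"]["T"])]; x=tri(rs); return x.round(3),[np.linalg.norm(np.cross(x-r[0],r[1])).round(3) for r in rs]
print("bolt",t((442,342),(167,175)))
print("rodtop",t((413,163),(406,207)))
print("cyltop",t((498,192),(457,270)))
p=bot.read_camera("wrist"); print(p["tool_from_camera"].round(3),p["camera_matrix"].round(0))
```

```text
bolt (array([0.427, 0.031, 0.277]), [np.float64(0.001), np.float64(0.001)])
rodtop (array([0.628, 0.313, 0.172]), [np.float64(0.001), np.float64(0.001)])
cyltop (array([0.724, 0.239, 0.125]), [np.float64(0.001), np.float64(0.001)])
[[ 0.    -0.954 -0.3    0.076]
 [ 1.     0.     0.001  0.   ]
 [-0.001 -0.3    0.954 -0.143]
 [ 0.     0.     0.     1.   ]] [[428.   0. 315.]
 [  0. 428. 242.]
 [  0.   0.   1.]]
```

Request:
{"name": "jog_arm", "arguments": {"motion": [[0, 0, 0, -20, -10, -10, 85], [0, 0, 0, -70, -36, -30, 85], [0, 0, 0, -120, -62, -50, 85], [0, 0, 0, -170, -88, -50, 85], [0, 0, 0, -220, -113, -50, 85], [0, 0, 0, -270, -138, -50, 85], [0, 0, 0, -315, -162, -50, 85], [0, 0, 0, -342, -175, -50, 85], [0, 0, 0, -342, -175, -50, 85], [0, 0, 0, -342, -175, -50, 85]], "grip_force": 60}}

```text
t: 2.8
eef_pos: [0.5309, 0.2911, 0.2818]
tool_rot: [-0.0, 0.233, 0.973, 0.0]
contact_force: [-0.6, 2.0, -0.0]
gripper_width: 0.995
grasp_force: 0.0
```

Run:
```python
from h import *
o=bot.get_obs(); p=bot.read_camera("wrist"); cv2.imwrite("pics/w1.png",p["pixels"][:,:,::-1]); T=wristT(o,p)
print(o["t"],o["eef_pos"],o["q"],rot(o).as_matrix().round(3).tolist(),o["contact_force"])
for n,z in(("rod_center",.094),("bowl",0),("stand_hole0",.06),("bead_1_center",.029)):
  for f in ("tip_of","spot_in"):
    for d in getattr(bot,f)(n,p)[:7]: print(n,f,np.round(d["xy"]),round(d["score"],2),atz(ray(p,d["xy"],T),z).round(4))
```

```text
2.8 [0.53093644 0.29110538 0.28177548] [-0.72448048  0.3196993   0.1543308   1.67858983 -0.05379472  1.14693098
  0.54528761] [[-0.892, 0.453, 0.0], [0.453, 0.892, 0.001], [0.0, 0.001, -1.0]] [-0.5817649   2.03031184 -0.00538943]
rod_center tip_of [387. 300.] 0.97 [0.6291 0.3107 0.094 ]
rod_center spot_in [393. 316.] 0.94 [0.6452 0.3094 0.094 ]
bowl tip_of [238. 109.] 0.67 [0.4308 0.2604 0.    ]
bowl spot_in [222. 104.] 0.86 [0.4201 0.2499 0.    ]
stand_hole0 tip_of [383. 284.] 0.88 [0.6296 0.3124 0.06  ]
stand_hole0 spot_in [375. 270.] 0.67 [0.6137 0.3115 0.06  ]
bead_1_center tip_of [281. 103.] 0.65 [0.4459 0.3018 0.029 ]
bead_1_center spot_in [280. 102.] 0.93 [0.4443 0.3013 0.029 ]
```

View pics/w1.png

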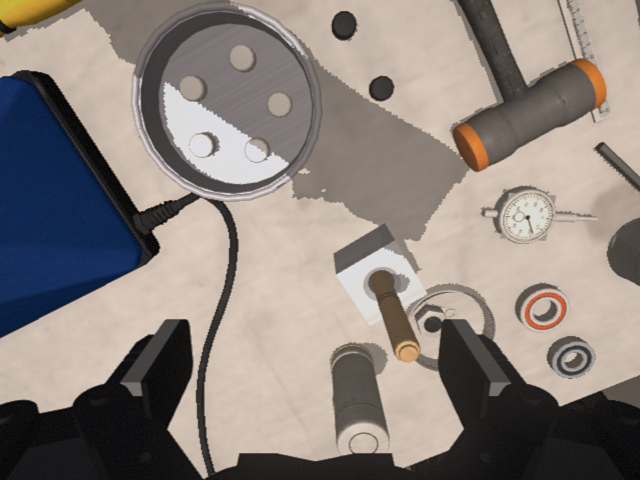

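The wrist picture shows the rod rising from its stand, from (382,284) up to its top at (406,352). The bowl's rim is centred at about (227,102). The white beads are at (242,58), (191,89), (280,104), (203,145) and (257,150). The black look-alikes are outside the bowl at (344,25) and (381,88). The task's beads are the five white ones inside the bowl; the wrist crop confirms this.

Run:
```python
from h import *
o=bot.get_obs(); p=bot.read_camera("wrist"); T=wristT(o,p); M=rot(o).as_matrix()
print("rodtop",atz(ray(p,(406,352),T),.178)); 
rim=[(132,100),(322,100),(227,2),(227,202),(160,30),(295,33),(293,172),(160,170)]
q=np.array([atz(ray(p,x,T),.063) for x in rim])[:,:2]
A=np.c_[2*q,np.ones(len(q))]; s=np.linalg.lstsq(A,(q**2).sum(1),rcond=None)[0]; c=s[:2]; print("rim",c,np.sqrt(s[2]+c@c))
b=np.array([atz(ray(p,x,T),.036) for x in [(242,58),(191,89),(280,104),(203,145),(257,150)]])[:,:2]
print(b.round(3),b.mean(0)); d=b-c; print(np.hypot(*d.T),np.degrees(np.arctan2(d[:,1],d[:,0])))
s=bot.read_camera("scene"); 
print("rodtop tri",tri([ray(p,(406,352),T),ray(s,(413,161),s["T"])]))
tgt=np.array([.629,.312,.116]); print("tool delta mm",M.T@(tgt-o["eef_pos"])*1000)
```

```text
rodtop [0.62669817 0.31065027 0.178     ]
rim [0.43113009 0.26329104] 0.07627100587665603
[[0.4   0.29 ]
 [0.401 0.239]
 [0.447 0.301]
 [0.446 0.224]
 [0.472 0.264]] [0.43312225 0.26353173]
[0.04114229 0.03848791 0.04075867 0.04248406 0.04055213] [ 139.55232405 -140.61207728   67.75887426  -69.25618216    1.3270659 ]
rodtop tri [0.62553813 0.31076828 0.17926172]
tool delta mm [-78.01583964  62.67216152 165.2571852 ]
```

Request:
{"name": "jog_arm", "arguments": {"motion": [[0, 0, 0, -30, 24, 0, 85], [0, 0, 0, -70, 56, 5, 85], [0, 0, 0, -77.5, 61.5, 30, 85], [0, 0, 0, -77.5, 61.5, 70, 85], [0, 0, 0, -77.5, 61.5, 110, 85], [0, 0, 0, -77.5, 61.5, 145, 85], [0, 0, 0, -77.5, 61.5, 162, 85], [0, 0, 0, -77.5, 61.5, 165, 85], [0, 0, 0, -77.5, 61.5, 165, 85]]}}

```text
t: 4.47
eef_pos: [0.6291, 0.3111, 0.1176]
tool_rot: [0.001, 0.233, 0.973, 0.001]
contact_force: [0.8, 0.3, 1.1]
gripper_width: 0.996
grasp_force: 0.0
```

Run:
```python
from h import *
o=bot.get_obs(); p=bot.read_camera("wrist"); cv2.imwrite("pics/w2.png",p["pixels"][:,:,::-1]); T=wristT(o,p)
print(o["t"],o["eef_pos"],o["contact_force"])
for n,z in(("rod_center",.094),("stand_hole0",.06)):
    for d in bot.tip_of(n,p)[:2]: print(n,np.round(d["xy"]),round(d["score"],2),atz(ray(p,d["xy"],T),z).round(4))
```

```text
4.475 [0.62910598 0.3111367  0.11759362] [0.84285692 0.25134032 1.07582629]
rod_center [311. 298.] 0.56 [0.6293 0.31   0.094 ]
```

View pics/w2.png

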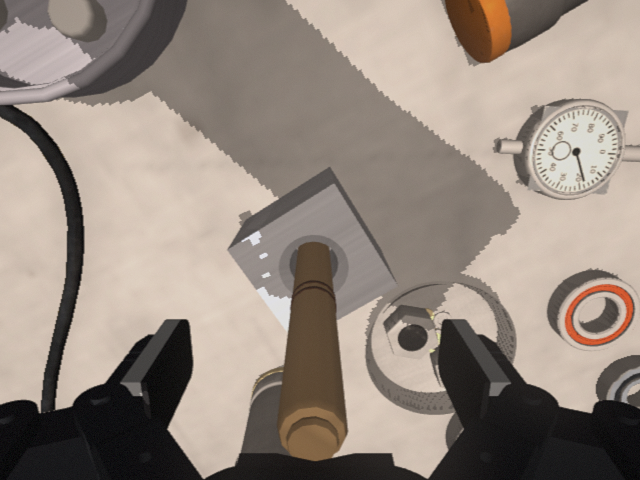

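The rod runs up between the open pads, from the hole at (315,262) to its top at (313,437), and is centred. Now I close the fingers.

Request:
{"name": "jog_arm", "arguments": {"motion": [[0, 0, 0, 0, 0, 0, 40], [0, 0, 0, 0, 0, 0, 10], [0, 0, 0, 0, 0, 0, 8], [0, 0, 0, 0, 0, 0, 8], [0, 0, 0, 0, 0, 0, 8], [0, 0, 0, 0, 0, 0, 8], [0, 0, 0, 0, 0, 0, 8], [0, 0, 0, 0, 0, 0, 8]], "grip_force": 80}}

```text
t: 5.62
eef_pos: [0.6284, 0.3109, 0.1165]
tool_rot: [0.0, 0.233, 0.973, 0.0]
contact_force: [-0.3, -1.0, 1.5]
gripper_width: 0.19
grasp_force: 77.9
```

Request:
{"name": "jog_arm", "arguments": {"motion": [[0, 0, 0, 0, 0, -5, 8], [0, 0, 0, 0, 0, -18, 8], [0, 0, 0, 0, 0, -35, 8], [0, 0, 0, 0, 0, -55, 8], [0, 0, 0, 0, 0, -75, 8], [0, 0, 0, 0, 0, -85, 8], [0, 0, 0, 0, 0, -85, 8]]}}

```text
t: 6.5
eef_pos: [0.6287, 0.311, 0.2025]
tool_rot: [0.001, 0.233, 0.973, 0.001]
contact_force: [0.0, -0.0, -1.3]
gripper_width: 0.191
grasp_force: 77.9
```

Run:
```python
from h import *
o=bot.get_obs(); S=bot.read_camera("scene"); D=bot.read_camera("side")
print(o["t"],o["eef_pos"],o["contact_force"],o["gripper_width"],o["grasp_force"])
for c,p in(("s",S),("d",D)):
  for n in("rod_center","rod_foot"):
    print(c,n,[(np.round(d["xy"]),round(d["score"],2)) for d in bot.tip_of(n,p)[:2]])
for n in("rod_center","rod_foot"):
  try: print(n,tri([ray(p,bot.tip_of(n,p)[0]["xy"],p["T"]) for p in(S,D)]))
  except Exception as e: print(e)
im=np.hstack([cv2.resize(S["pixels"][90:330,260:500],(400,400)),cv2.resize(D["pixels"][120:360,290:530],(400,400))])
cv2.imwrite("pics/lift.png",im[:,:,::-1])
```

```text
6.5 [0.62868915 0.31096164 0.2024636 ] [ 0.0384121  -0.00145223 -1.27191559] 0.19087669085219108 77.94996500015259
s rod_center [(array([413., 157.]), 0.94), (array([410., 201.]), 0.39)]
s rod_foot [(array([408., 198.]), 0.83)]
d rod_center [(array([406., 201.]), 0.66)]
d rod_foot [(array([403., 255.]), 0.55), (array([404., 273.]), 0.17)]
rod_center [0.62739151 0.31388181 0.18200765]
rod_foot [0.63152553 0.31903916 0.09278492]
```

View pics/lift.png

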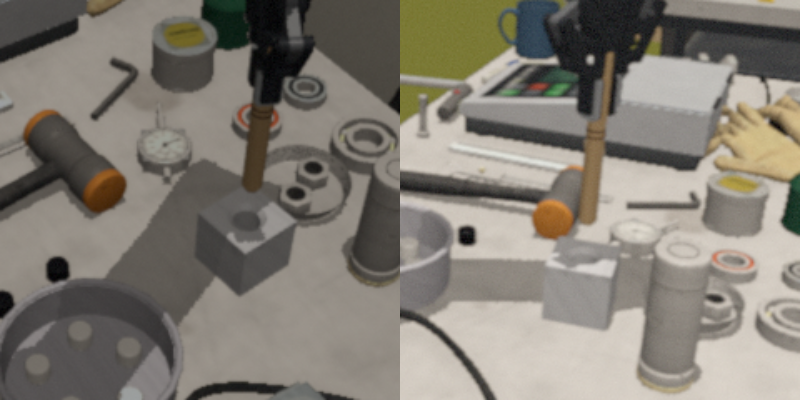

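The rod is held, close to upright, with its foot about 0.096 above the bench. Next I carry it over the bowl and dip.

Request:
{"name": "jog_arm", "arguments": {"motion": [[0, 0, 0, 15, -13, 0, 8], [0, 0, 0, 45, -39, 0, 8], [0, 0, 0, 85, -73, 0, 8], [0, 0, 0, 120, -103, 0, 8], [0, 0, 0, 143, -123, 0, 8], [0, 0, 0, 154, -132, 0, 8], [0, 0, 0, 154, -132, 0, 8], [0, 0, 0, 154, -132, 15, 8], [0, 0, 0, 154, -132, 35, 8], [0, 0, 0, 154, -132, 35, 8]]}}

```text
t: 8.25
eef_pos: [0.4309, 0.262, 0.1642]
tool_rot: [-0.001, 0.233, 0.972, -0.002]
contact_force: [0.1, -1.0, -0.4]
gripper_width: 0.187
grasp_force: 78.1
```

Run:
```python
from h import *
o=bot.get_obs(); S=bot.read_camera("scene"); D=bot.read_camera("side"); p=bot.read_camera("wrist"); T=wristT(o,p)
print(o["t"],o["eef_pos"],o["contact_force"],o["q"])
for n,z in(("rod_foot",.06),("bowl",0),("bead_1_center",.029)):
  for d in bot.tip_of(n,p)[:5]: print(n,np.round(d["xy"]),round(d["score"],2),atz(ray(p,d["xy"],T),z).round(4))
im=np.hstack([cv2.resize(p["pixels"],(420,315)),cv2.resize(S["pixels"][170:380,200:440],(360,315))])
cv2.imwrite("pics/dip.png",im[:,:,::-1])
```

```text
8.25 [0.43091675 0.26199633 0.16415052] [ 0.12284745 -1.00480146 -0.40072983] [-0.78177718  0.28107499  0.13185856  2.02970936 -0.04844345  0.83761136
  0.47786492]
rod_foot [314. 242.] 0.81 [0.4318 0.2613 0.06  ]
bowl [313. 213.] 0.57 [0.4281 0.2619 0.    ]
bead_1_center [372. 221.] 0.79 [0.4443 0.2983 0.029 ]
```

View pics/dip.png

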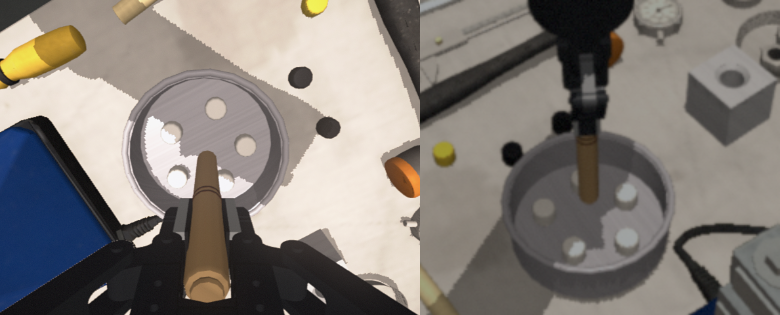

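The rod hangs upright with its foot over the bead-free middle of the bowl; in the wrist view the foot is at (207,155) of the half-size picture. I'll compute the stirring offsets now.

Run:
```python
import numpy as np
def w2t(r,th): a=np.radians(th); return np.array([r*np.cos(a-np.radians(153.1)),r*np.cos(a-np.radians(63.1))])
print("out",[w2t(r,-35).round(1).tolist() for r in(6,13,21,29,35,37)])
for k in range(5):
    s=w2t(37,-35+150*k); print(k,[(w2t(37,-35+150*k+15*i)-s).round(1).tolist() for i in range(1,11)])
print("end",-35+750)
```

```text
out [[-5.9, -0.8], [-12.9, -1.8], [-20.8, -3.0], [-28.7, -4.1], [-34.7, -4.9], [-36.6, -5.2]]
0 [[-0.1, 9.7], [2.3, 19.0], [7.0, 27.4], [13.8, 34.3], [22.1, 39.2], [31.4, 41.8], [41.1, 41.9], [50.4, 39.5], [58.8, 34.8], [65.7, 28.0]]
1 [[4.9, -8.3], [7.5, -17.6], [7.6, -27.3], [5.2, -36.6], [0.5, -45.0], [-6.3, -51.9], [-14.6, -56.9], [-23.9, -59.5], [-33.6, -59.6], [-42.9, -57.2]]
2 [[-8.4, 4.7], [-15.3, 11.5], [-20.2, 19.8], [-22.8, 29.1], [-22.9, 38.8], [-20.5, 48.1], [-15.8, 56.5], [-9.0, 63.4], [-0.7, 68.4], [8.6, 71.0]]
3 [[9.7, 0.1], [19.0, -2.3], [27.4, -7.0], [34.3, -13.8], [39.2, -22.1], [41.8, -31.4], [41.9, -41.1], [39.5, -50.4], [34.8, -58.8], [28.0, -65.7]]
4 [[-8.3, -4.9], [-17.6, -7.5], [-27.3, -7.6], [-36.6, -5.2], [-45.0, -0.5], [-51.9, 6.3], [-56.9, 14.6], [-59.5, 23.9], [-59.6, 33.6], [-57.2, 42.9]]
end 715
```

Request:
{"name": "jog_arm", "arguments": {"motion": [[0, 0, 0, 0, 0, 15, 8], [0, 0, 0, 0, 0, 27, 8], [0, 0, 0, 0, 0, 30, 8], [0, 0, 0, 0, 0, 30, 8]]}}

```text
t: 9.05
eef_pos: [0.431, 0.2626, 0.1359]
tool_rot: [-0.0, 0.233, 0.973, -0.0]
contact_force: [0.6, -0.4, -0.9]
gripper_width: 0.192
grasp_force: 78.1
```

Request:
{"name": "jog_arm", "arguments": {"motion": [[0, 0, 0, -6, -1, 2, 8], [0, 0, 0, -13, -2, 3, 8], [0, 0, 0, -21, -3, 3, 8], [0, 0, 0, -29, -4, 3, 8], [0, 0, 0, -35, -5, 3, 8], [0, 0, 0, -37, -5, 3, 8], [0, 0, 0, -37, -5, 3, 8]]}}

```text
t: 9.93
eef_pos: [0.4619, 0.2416, 0.1333]
tool_rot: [-0.0, 0.233, 0.973, 0.0]
contact_force: [-0.5, 0.3, 0.1]
gripper_width: 0.188
grasp_force: 78.1
```

Request:
{"name": "jog_arm", "arguments": {"motion": [[0, 0, 0, 0, 10, 0, 8], [0, 0, 0, 2, 19, 0, 8], [0, 0, 0, 7, 27, 0, 8], [0, 0, 0, 14, 34, 0, 8], [0, 0, 0, 22, 39, 0, 8], [0, 0, 0, 31, 42, 0, 8], [0, 0, 0, 41, 42, 0, 8], [0, 0, 0, 50, 39.5, 0, 8], [0, 0, 0, 59, 35, 0, 8], [0, 0, 0, 66, 28, 0, 8]]}}

```text
t: 11.18
eef_pos: [0.415, 0.2963, 0.1333]
tool_rot: [-0.0, 0.233, 0.973, 0.0]
contact_force: [0.4, 0.5, 0.5]
gripper_width: 0.19
grasp_force: 77.9
```

Forces stay small, so I continue.

Request:
{"name": "jog_arm", "arguments": {"motion": [[0, 0, 0, 5, -8, 0, 8], [0, 0, 0, 7.5, -18, 0, 8], [0, 0, 0, 7.5, -27, 0, 8], [0, 0, 0, 5, -37, 0, 8], [0, 0, 0, 0.5, -45, 0, 8], [0, 0, 0, -6, -52, 0, 8], [0, 0, 0, -15, -57, 0, 8], [0, 0, 0, -24, -59.5, 0, 8], [0, 0, 0, -34, -59.5, 0, 8], [0, 0, 0, -43, -57, 0, 8]]}}

```text
t: 12.42
eef_pos: [0.4291, 0.2259, 0.1333]
tool_rot: [0.0, 0.233, 0.972, 0.0]
contact_force: [-0.1, -0.5, -0.7]
gripper_width: 0.189
grasp_force: 78.0
```

Request:
{"name": "jog_arm", "arguments": {"motion": [[0, 0, 0, -8, 5, 0, 8], [0, 0, 0, -15, 11.5, 0, 8], [0, 0, 0, -20, 20, 0, 8], [0, 0, 0, -23, 29, 0, 8], [0, 0, 0, -23, 39, 0, 8], [0, 0, 0, -20.5, 48, 0, 8], [0, 0, 0, -16, 56.5, 0, 8], [0, 0, 0, -9, 63.5, 0, 8], [0, 0, 0, -1, 68.5, 0, 8], [0, 0, 0, 8.5, 71, 0, 8]]}}

```text
t: 13.68
eef_pos: [0.4522, 0.2939, 0.1333]
tool_rot: [-0.0, 0.233, 0.973, 0.0]
contact_force: [-0.2, 0.1, -0.8]
gripper_width: 0.196
grasp_force: 78.0
```

Request:
{"name": "jog_arm", "arguments": {"motion": [[0, 0, 0, 10, 0, 0, 8], [0, 0, 0, 19, -2, 0, 8], [0, 0, 0, 27.5, -7, 0, 8], [0, 0, 0, 34.5, -14, 0, 8], [0, 0, 0, 39, -22, 0, 8], [0, 0, 0, 42, -31.5, 0, 8], [0, 0, 0, 42, -41, 0, 8], [0, 0, 0, 39.5, -50.5, 0, 8], [0, 0, 0, 35, -59, 0, 8], [0, 0, 0, 28, -66, 0, 8]]}}

```text
t: 14.92
eef_pos: [0.3982, 0.2463, 0.1333]
tool_rot: [0.0, 0.233, 0.972, 0.0]
contact_force: [0.1, 0.3, -1.2]
gripper_width: 0.187
grasp_force: 78.0
```

Request:
{"name": "jog_arm", "arguments": {"motion": [[0, 0, 0, -8, -5, 0, 8], [0, 0, 0, -18, -7.5, 0, 8], [0, 0, 0, -27, -7.5, 0, 8], [0, 0, 0, -37, -5, 0, 8], [0, 0, 0, -45, -0.5, 0, 8], [0, 0, 0, -52, 6, 0, 8], [0, 0, 0, -57, 15, 0, 8], [0, 0, 0, -59.5, 24, 0, 8], [0, 0, 0, -59.5, 34, 0, 8], [0, 0, 0, -57, 43, 0, 8]]}}

```text
t: 16.18
eef_pos: [0.4684, 0.2605, 0.1333]
tool_rot: [-0.0, 0.233, 0.973, 0.0]
contact_force: [0.2, -0.0, -0.1]
gripper_width: 0.189
grasp_force: 78.0
```

Run:
```python
from h import *
o=bot.get_obs(); S=bot.read_camera("scene"); D=bot.read_camera("side"); p=bot.read_camera("wrist"); T=wristT(o,p)
print(o["t"],o["eef_pos"],o["contact_force"])
print("foot",[(np.round(d["xy"]),round(d["score"],2),atz(ray(p,d["xy"],T),.026).round(4)) for d in bot.tip_of("rod_foot",p)[:2]])
im=np.hstack([cv2.resize(p["pixels"],(420,315)),cv2.resize(S["pixels"][170:380,200:440],(360,315))])
cv2.imwrite("pics/stir.png",im[:,:,::-1])
```

```text
16.175 [0.46840246 0.26049248 0.13326601] [ 0.17871942 -0.03133956 -0.06141641]
foot [(array([313., 239.]), 0.62, array([0.4683, 0.2597, 0.026 ]))]
```

View pics/stir.png

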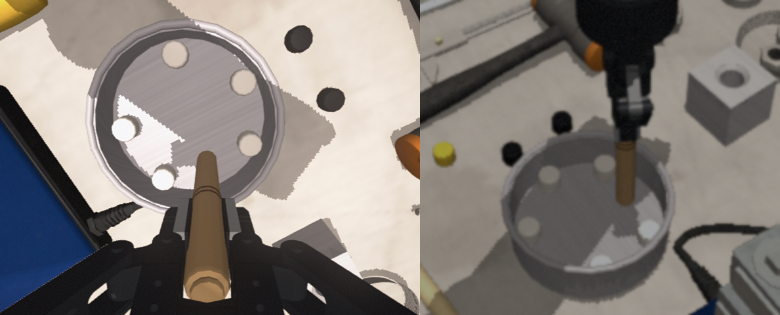

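The beads lie pushed outwards near the wall, at (175,55), (243,82), (250,145), (163,178) and (124,130) in the half-size wrist view, with the rod in the bowl. I'll check how far each moved.

Run:
```python
from h import *
o=bot.get_obs(); p=bot.read_camera("wrist"); T=wristT(o,p); c=np.array([.431,.263])
b0=np.array([[.4,.29],[.401,.239],[.447,.301],[.446,.224],[.472,.264]])
for x in [(175,55),(243,82),(250,145),(163,178),(124,130)]:
    b=atz(ray(p,np.array(x)*640/420,T),.036)[:2]; d=b-c
    print(b.round(3),np.hypot(*d).round(3),np.degrees(np.arctan2(d[1],d[0])).round(),"dist to starts",np.hypot(*(b0-b).T).round(3))
print("to stand", rot(o).as_matrix().T@(np.array([.629,.3115,.2])-o["eef_pos"])*1000)
```

```text
[0.378 0.278] 0.055 165.0 dist to starts [0.026 0.045 0.073 0.087 0.095]
[0.421 0.318] 0.056 100.0 dist to starts [0.035 0.081 0.031 0.097 0.074]
[0.473 0.301] 0.057 42.0 dist to starts [0.074 0.095 0.026 0.081 0.037]
[0.466 0.217] 0.058 -53.0 dist to starts [0.098 0.068 0.086 0.021 0.048]
[0.411 0.209] 0.058 -110.0 dist to starts [0.082 0.032 0.099 0.038 0.082]
to stand [-120.28996235  118.89529474  -66.86206995]
```

All five beads have moved at least 20 mm from every starting place. I lift out and go back above the stand.

Request:
{"name": "jog_arm", "arguments": {"motion": [[0, 0, 0, 0, 0, -8, 8], [0, 0, 0, 0, 0, -28, 8], [0, 0, 0, 0, 0, -52, 8], [0, 0, 0, 0, 0, -67, 8], [0, 0, 0, 0, 0, -67, 8], [0, 0, 0, -20, 20, -67, 8], [0, 0, 0, -55, 55, -67, 8], [0, 0, 0, -90, 90, -67, 8], [0, 0, 0, -114, 113, -67, 8], [0, 0, 0, -120, 119.5, -67, 8]]}}

```text
t: 17.68
eef_pos: [0.6302, 0.3116, 0.1984]
tool_rot: [-0.0, 0.233, 0.972, -0.001]
contact_force: [0.4, 0.0, -0.7]
gripper_width: 0.191
grasp_force: 78.1
```

Request:
{"name": "jog_arm", "arguments": {"motion": [[0, 0, 0, 0, 0, 10, 8], [0, 0, 0, 0, 0, 25, 8], [0, 0, 0, 0, 0, 28, 8], [0, 0, 0, 0, 0, 28, 8]]}}

```text
t: 18.18
eef_pos: [0.6287, 0.3118, 0.172]
tool_rot: [-0.0, 0.233, 0.973, -0.0]
contact_force: [-0.3, -1.5, -0.5]
gripper_width: 0.191
grasp_force: 78.1
```

Run:
```python
from h import *
o=bot.get_obs(); S=bot.read_camera("scene"); p=bot.read_camera("wrist"); T=wristT(o,p)
print(o["t"],o["eef_pos"],o["contact_force"])
for n,z in(("rod_foot",o["eef_pos"][2]-.1065),("stand_hole0",.06)):
  print(n,[(np.round(d["xy"]),round(d["score"],2),atz(ray(p,d["xy"],T),z).round(4)) for d in bot.tip_of(n,p)[:2]])
im=np.hstack([cv2.resize(p["pixels"][120:360,160:480],(440,330)),cv2.resize(S["pixels"][150:290,335:475],(330,330))])
cv2.imwrite("pics/ret.png",im[:,:,::-1])
```

```text
18.175 [0.6286697  0.31178836 0.17197808] [-0.27423368 -1.47075113 -0.53357513]
rod_foot [(array([314., 244.]), 0.68, array([0.6313, 0.3104, 0.0655]))]
stand_hole0 [(array([316., 236.]), 0.77, array([0.6289, 0.3126, 0.06  ]))]
```

View pics/ret.png

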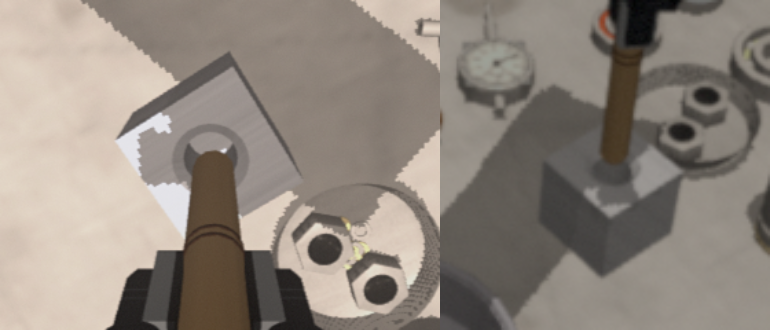

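The foot sits at the hole mouth, around (212,155) in the crop, about 2 mm off at most. I lower it.

Request:
{"name": "jog_arm", "arguments": {"motion": [[0, 0, 0, 0, 0, 6, 8], [0, 0, 0, 0, 0, 14, 8], [0, 0, 0, 0, 0, 23, 8], [0, 0, 0, 0, 0, 32, 8], [0, 0, 0, 0, 0, 41, 8], [0, 0, 0, 0, 0, 49, 8], [0, 0, 0, 0, 0, 54, 8], [0, 0, 0, 0, 0, 54, 8], [0, 0, 0, 0, 0, 54, 8]]}}

```text
t: 19.5
eef_pos: [0.6296, 0.312, 0.1187]
tool_rot: [0.0, 0.233, 0.973, 0.0]
contact_force: [0.0, 0.4, -0.0]
gripper_width: 0.193
grasp_force: 78.1
```

Open, then go straight up.

Request:
{"name": "jog_arm", "arguments": {"motion": [[0, 0, 0, 0, 0, 1.5, 8], [0, 0, 0, 0, 0, 1.5, 30], [0, 0, 0, 0, 0, 1.5, 60], [0, 0, 0, 0, 0, 1.5, 85], [0, 0, 0, 0, 0, 1.5, 85], [0, 0, 0, 0, 0, 1.5, 85], [0, 0, 0, 0, 0, 1.5, 85]]}}

```text
t: 20.38
eef_pos: [0.6293, 0.3119, 0.1168]
tool_rot: [-0.0, 0.233, 0.973, -0.0]
contact_force: [-0.4, -0.5, -0.5]
gripper_width: 0.991
grasp_force: 0.0
```

Request:
{"name": "jog_arm", "arguments": {"motion": [[0, 0, 0, 0, 0, -8, 85], [0, 0, 0, 0, 0, -30, 85], [0, 0, 0, 0, 0, -60, 85], [0, 0, 0, 0, 0, -95, 85], [0, 0, 0, 0, 0, -130, 85], [0, 0, 0, 20, -10, -155, 85], [0, 0, 0, 60, -30, -160, 85], [0, 0, 0, 80, -40, -160, 85], [0, 0, 0, 80, -40, -160, 85], [0, 0, 0, 80, -40, -160, 85]]}}

```text
t: 21.62
eef_pos: [0.5408, 0.3122, 0.2773]
tool_rot: [0.0, 0.233, 0.972, 0.0]
contact_force: [0.0, 0.3, -0.7]
gripper_width: 0.996
grasp_force: 0.0
```

Run:
```python
from h import *
o=bot.get_obs(); p=bot.read_camera("wrist"); S=bot.read_camera("scene"); T=wristT(o,p)
print(o["t"],o["eef_pos"],o["contact_force"],o["gripper_width"])
rs=[(d["xy"]) for q in(S,p) for d in bot.tip_of("rod_center",q)[:1]]
print("rod_center",tri([ray(S,rs[0],S["T"]),ray(p,rs[1],T)]))
im=np.hstack([cv2.resize(p["pixels"],(440,330)),cv2.resize(S["pixels"][140:380,240:480],(330,330))])
cv2.imwrite("pics/end.png",im[:,:,::-1])
```

```text
21.625 [0.54082101 0.31220273 0.27727593] [ 0.04887124  0.27967069 -0.65925292] 0.9955338818330068
rod_center [0.62920251 0.312347   0.09459804]
```

View pics/end.png

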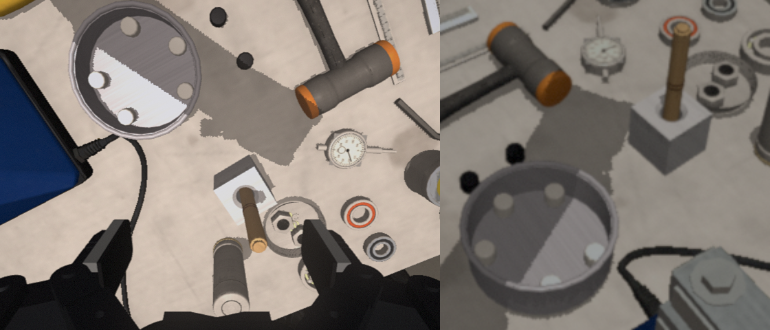

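The rod stands fully down in its stand, with its centre at z 0.0946. All five beads are in the bowl and the gripper is clear.

```bash
python3 -c "
from station import bot
print(bot.hand_in())"
```

```text
the job is handed in; nothing more can be done
None
```

The job is handed in at about 22 s: I stirred about two anticlockwise turns, all five beads are in the bowl and each moved at least 20 mm, and the rod is back upright, fully down and released; no verdict was returned.

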